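Run the fixture plate out to the pointer and hold its tail down

ROBOT

A 7-joint arm with a two-finger parallel gripper is mounted at the origin on a cart in front of the work surface, level with it; the furniture and walls round the work are solid. World frame = base frame: x ahead of the robot, y to its left, z up, the work surface at z = 0. Lengths are in m, angles in degrees, forces in N, time in s.
With the tool pointing down it reaches from about 0.4 to 0.9 m from the base axis. Payload 5.5 kg.
Tool frame: the origin (TCP) lies at the very end of the fingers, on their centre line; the grasp point (between the pads) lies 19 mm behind it; z points along the fingers, y is the direction in which the jaws open and shut (so a half turn about z gives the same grasp; the last joint's range is limited). The gripper opens to 85 mm and grips with 20 to 120 N. Pads are 22 mm wide; open, the fingers measure 114 mm over their backs; the gripper's body (76 mm by 85 mm) begins 54 mm behind the grasp point. The pads swing forward as they close: fully open they stand 13 mm farther back than shut.
Start: joints at [82.575, 28.699, -24.465, 88.831, 12.651, 65.22, -12.049], TCP at [0.249, -0.6, 0.209] pointing down, gripper open.
Joint ranges: [-164.97, 164.97], [-17.58, 116.51], [-87.97, 89.64], [11.32, 138.91], [-80.73, 260.73], [10.89, 115.49], [-147.41, 147.41]. Speed limits (degrees/s): [147.25, 147.25, 180, 180, 180, 180, 180].

INTERFACE

Orientations are given as [roll, pitch, yaw] about the fixed x, y, z axes, in that order (R = Rz(yaw) Ry(pitch) Rx(roll)).
In Python, from cell import ctrl gives the robot as it stands.
- The arm moves only by the tool drive_tool, never from a script. Its argument "rows" is a list of rows, each a list of 6 numbers: the shift along the tool's x, y, z in mm, then the turn, a rotation vector about the tool's x, y, z in rad. A call has 1 to 12 rows; each row is the pose to reach, as a shift and turn from the pose measured when the call began, along the tool's axes at that moment; what a row does not reach only later rows make up. A row lasts 1/8 s, in which the tool goes at most 62.5 mm and 10.7 degrees, less where a joint would pass 70% of its speed; a pose out of reach is approached as far as the arm can. A call with a gripper value outside its range is refused whole. "gripper" is the opening, from 0 (shut) to 1 (fully open), set as the call begins (left out, the last holds). The fingers move at their own pace and stop on an object; "force" is the grip in N (left out, the last holds). Time passes only in rows, so rows that repeat a pose let the fingers close. It gives the time, the measured TCP pose, the force and the opening at its end, in the units of the state.
- ctrl.observe(): the state, without advancing time (a new reading comes with each control period).
- ctrl.snapshot(name): name is "side" or "top" or "wrist"; returns the picture (384x512x3 uint8, red, green, blue); there is no depth.
- ctrl.camera_params(name): a dict with "fx", "fy", "cx", "cy" (pixels), "R" (3x3) and "t" (3): a world point X has camera coordinates R X + t; the wrist camera has in their place "mount" (4x4, takes a point from camera to tool coordinates, whose origin is the TCP and whose axes are the flange's). Camera axes: x right, y down, z forward; pixel columns grow to the right and rows downward; lengths in m; the calibration is good to about 2 mm. A picture is of the moment at which its call begins: read the wrist's pose just before it. camera_params takes no time and is no camera call.
- ctrl.job_done(): hands the job in, once; it reports no verdict.
The state is a dict: "t": time; "joint_positions": joint angles; "dq": joint speeds; "tau": joint torques, N m; "ee_pos": TCP position; "tool_rot": TCP orientation; "ft_force": force on the tool from outside, world axes, zero at the start; "torque": the same for the moment, N m; "finger_gap": finger opening in m.
Only numpy, scipy, OpenCV 4.12 (cv2) and the standard library are available. Lean on these libraries where they do the work, as an engineer would, in place of code of your own. Each camera call takes 0.05 s, during which the arm holds its last target. There are 200 camera calls.

TASK

Clear the turned bush out of the plate's way: stand it upright on the bench top a good hand's width (10 cm or more) off to one side of the plate's line, and let go of it. Then slide the drilled plate outward along its rest, without lifting it off, until its front end is level with the tip of the pointer; at that overhang it would tip by itself, so keep hold of its tail and finish while still holding the plate flat and straight on the rest. Leave everything else on the bench alone.

Things in the scene. Friction and masses are not known exactly. Their poses are not given: they have to be found in the camera images.
- rest_end (a point): Middle of the top edge at the outward end of the rest. The rest is a dark rectangular steel tube fixed to the bench, 230 mm long, 36 mm wide, its flat top 32 mm above the bench, with small bolted tabs (8 mm high with their bolts) that reach 24 mm out on both sides near its middle, at 50 to 80 mm and 120 to 150 mm behind the outward end. Site axes: +x is the outward direction along the rest, y across it, z up; the rest runs from this point back along -x.
- plate_center (a point): Centre (half-way up) of the drilled aluminium plate lying along the rest: 240 mm long (x), 50 mm wide (y), 10 mm thick (z), about 0.4 kg, loose; it stands 7 mm over the rest on each side. Six 8 mm holes in the middle and front part. +x points to its front end, which is the outward end. Its centre of mass is its centre. With the front end level with the pointer, 135 to 170 mm overhang the end of the rest and the plate tips unless held at the tail.
- plate_front (a point): Middle of the plate's front end face, half-way up: 120 mm from plate_center along the plate's +x.
- pointer_tip (a point): Tip of the pointer: an 8 mm steel rod with a conical point, lying level across the plate's line, on a stand fixed to the bench (round foot 40 mm across, post 66 mm high, its axis 52 mm beyond the tip away from the plate's line). The tip is 43 mm above the bench and 15 mm beside the edge of the plate as it passes. Site axes are parallel to those of rest_end; the plate's front end has to come level with the tip along x of rest_end.
- bush_center (a point): Centre (half-way up) of the turned brown steel bush, a thick-walled upright cylinder 53 mm in diameter and 48 mm high, 0.28 kg, loose; it stands on the bench in front of the rest's outward end, in the way of the plate.
- tee_piece: Bystander: welded tee bracket, base 50 x 70 mm, 40 mm high; origin at the middle of its underside. Loose.
- spacer: Bystander: turned spacer ring, 42 mm across, 16 mm high; origin at the middle of its underside. Loose.
- flange_nut: Bystander: flange nut, 46 mm across, 22 mm high; origin at the middle of its underside. Loose.
- flat_bar_b: Bystander: flat bar offcut, 35 x 95 x 6 mm; origin at the middle of its underside. Loose.
- square: Bystander: engineer's square, 100 x 150 x 12 mm, lying flat; origin at the middle of its underside. Loose.

How it is judged:
By the outcome, as a careful person would: the job done as asked, in the order asked, and still so for the second after the job is handed in, while the arm keeps its last pose, push and grip.
It also fails if it takes over 46 s, if anything falls off the work surface, if the arm or the gripper's body presses on something with over 40 N, if the wrist force passes 120 N, or if a joint passes its speed limit or range.

## Working session

There is one attempt and no reset: what is moved stays moved. The work goes in short steps, Python scripts to look and compute and a tool call to move; the robot and the scene stay as the last step left them, time stands still between calls to the robot, and variables do not carry over. Pictures are saved under pics/ and viewed, about 8 in all and at most 12, crops included, and the job is handed in when it is done.

Besides the shell and the picture viewer there is one more tool, called after ">>>" as name([rows], argument=value, ...), one row to a line, values as JSON. drive_tool: Moves the arm, as the interface text tells. Its arguments: {"type":"object","properties":{"rows":{"type":"array","items":{"type":"array","items":{"type":"number"}}},"gripper":{"type":"number"},"force":{"type":"number"}},"required":["rows"]}

```bash
mkdir -p pics; ls; cat > h.py <<'E'
import numpy as np, cv2
from cell import ctrl
from scipy.spatial.transform import Rotation as Ro
def save(name,f):
    im=ctrl.snapshot(name); cv2.imwrite('pics/'+f,im[:,:,::-1]); return im
def cam(name):
    p=ctrl.camera_params(name); K=np.array([[p['fx'],0,p['cx']],[0,p['fy'],p['cy']],[0,0,1]])
    return K,np.array(p['R']),np.array(p['t'])
def proj(name,X):
    K,R,t=cam(name); c=(R@np.atleast_2d(X).T).T+t; u=c@K.T; return u[:,:2]/u[:,2:]
def ray(name,uv,z):
    K,R,t=cam(name); o=-R.T@t; out=[]
    for u,v in np.atleast_2d(uv):
        d=R.T@np.linalg.inv(K)@[u,v,1]; out.append(o+d*(z-o[2])/d[2])
    return np.array(out)
E
python3 - <<'E'
from h import *
a=save('top','top0.png');b=save('side','side0.png')
cv2.imwrite('pics/both0.png',cv2.resize(a[:,:,::-1],(800,600)))
for n in('top','side'):
    K,R,t=cam(n); print(n,K[0,0],-R.T@t,R[2])
print(ctrl.observe())
E
```

```text
pics
top 463.95146740581237 [0.39437383 0.00835489 1.45814663] [ 0.13817304 -0.01264731 -0.99032735]
side 468.8574435160878 [ 0.42930349 -0.99273213  0.52588052] [ 0.14557391  0.8971328  -0.41708629]
{'t': 0.1, 'joint_positions': array([ 82.57770664,  28.74906063, -24.45406088,  88.88630057,
        12.64916838,  65.21958919, -12.04923125]), 'dq': array([ 0.02345088, -0.10722267,  0.06122398, -0.30637104, -0.07111154,
        0.08458927, -0.02711587]), 'tau': array([-1.11905514e-02, -5.70811987e+01, -5.83878189e+00, -2.81748050e+01,
        1.05530859e-02,  5.60543005e-03, -2.36806261e-05]), 'ee_pos': array([ 0.24848611, -0.59989828,  0.20774998]), 'tool_rot': array([-1.79898028e+02, -5.08100003e-03,  2.25046157e+01]), 'ft_force': array([0.18191924, 0.129944  , 0.34220027]), 'torque': array([0.01831441, 0.00925253, 0.00947031]), 'finger_gap': 0.0852980236711139}
```

View pics/both0.png

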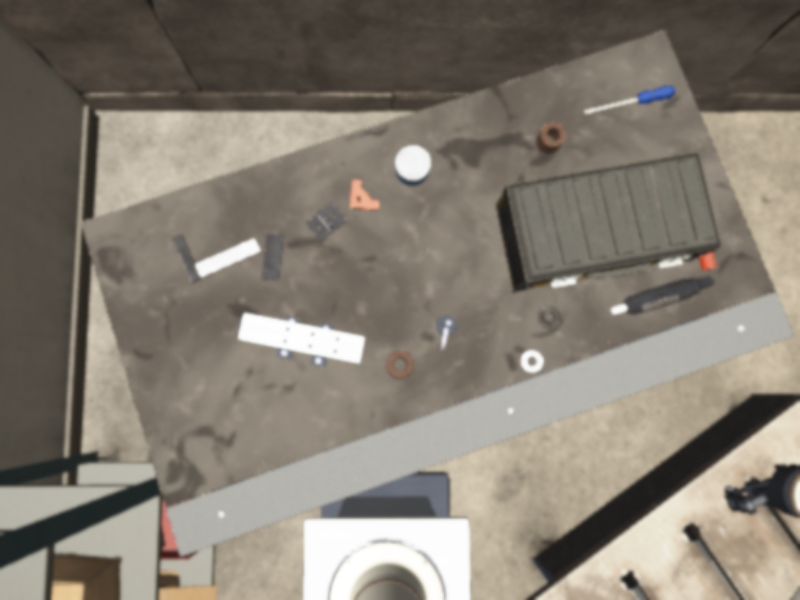

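View pics/side0.png

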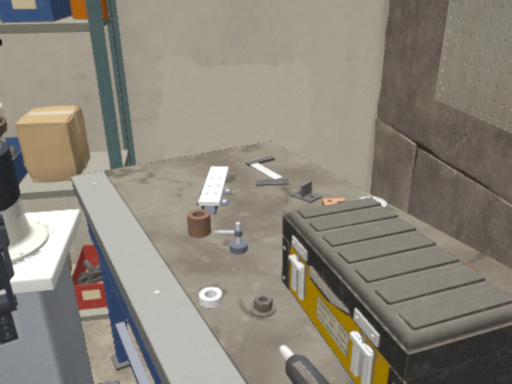

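```bash
cat > m.py <<'E'
from h import *
im=cv2.imread('pics/top0.png'); s=1.5625
# plate
g=cv2.cvtColor(im,cv2.COLOR_BGR2GRAY); m=np.zeros_like(g); m[190:245,140:245]=(g[190:245,140:245]>165)*255
m=cv2.morphologyEx(m,cv2.MORPH_CLOSE,np.ones((5,5)))
c=max(cv2.findContours(m,0,2)[0],key=cv2.contourArea); box=cv2.boxPoints(cv2.minAreaRect(c))
P=ray('top',box,0.042); print('plate corners px',box.round(1).tolist()); print(P.round(4))
print('sides',[np.linalg.norm(P[i]-P[i-1]).round(4) for i in range(4)],'ctr',P.mean(0).round(4))
hsv=cv2.cvtColor(im,cv2.COLOR_BGR2HSV)
b=hsv[220:248,240:272]; mm=((b[...,1]>85)&((b[...,0]<15)|(b[...,0]>170))).astype(np.uint8)*255
c=max(cv2.findContours(mm,0,2)[0],key=cv2.contourArea); (x,y),r=cv2.minEnclosingCircle(c)
print('bush px',x+240,y+220,r, ray('top',(x+240,y+220),0.048).round(4), 'r mm',r/463*1.4*1000)
print('tip',ray('top',(444/s,348/s),0.043).round(4),'foot',ray('top',(447/s,325/s),0.06).round(4))
for n,uv in (('square',(363,197)),('tee',(325,222)),('bar',(272,256)),('spacer',(532,361)),('goal',(395,275)),('strip',(390,425))): print(n,ray('top',np.array(uv)/s,0.0).round(3))
crop=np.hstack([cv2.resize(im[185:255,145:305],(800,350),interpolation=cv2.INTER_CUBIC)]); 
side=cv2.imread('pics/side0.png')[150:260,170:330]; crop2=cv2.resize(side,(800,550),interpolation=cv2.INTER_CUBIC)
cv2.imwrite('pics/c0.png',np.vstack([crop,cv2.resize(crop2,(800,550))])[:900]); cv2.imwrite('pics/c0.png',cv2.resize(cv2.imread('pics/c0.png'),(533,600)))
E
python3 m.py
```

```text
plate corners px [[150.10000610351562, 221.60000610351562], [154.89999389648438, 197.39999389648438], [234.1999969482422, 213.1999969482422], [229.3000030517578, 237.5]]
[[0.4833 0.2939 0.042 ]
 [0.5574 0.2811 0.042 ]
 [0.5083 0.0383 0.042 ]
 [0.4347 0.0529 0.042 ]]
sides [np.float64(0.2459), np.float64(0.0752), np.float64(0.2477), np.float64(0.075)] ctr [0.496  0.1666 0.042 ]
bush px 255.60526275634766 232.81578922271729 7.710671901702881 [[ 0.4483 -0.0268  0.048 ]] r mm 23.315206614220372
tip [[ 0.479  -0.1142  0.043 ]] foot [[ 0.5224 -0.1191  0.06  ]]
square [[0.794 0.046 0.   ]]
tee [[0.741 0.124 0.   ]]
bar [[0.67  0.231 0.   ]]
spacer [[ 0.455 -0.295  0.   ]]
goal [[ 0.63 -0.02  0.  ]]
strip [[ 0.33  -0.009  0.   ]]
```

View pics/c0.png

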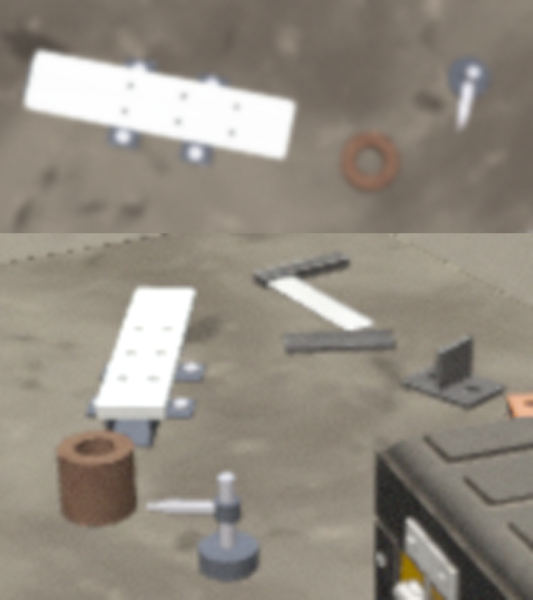

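```bash
python3 - <<'E'
from h import *
im=cv2.imread('pics/top0.png'); g=cv2.cvtColor(im,cv2.COLOR_BGR2GRAY)
m=np.zeros_like(g); m[190:245,140:245]=(g[190:245,140:245]>175)*255
m=cv2.morphologyEx(m,cv2.MORPH_CLOSE,np.ones((3,3))); m=cv2.morphologyEx(m,cv2.MORPH_OPEN,cv2.getStructuringElement(2,(11,11)))
c=max(cv2.findContours(m,0,2)[0],key=cv2.contourArea); box=cv2.boxPoints(cv2.minAreaRect(c))
H=np.array([(37,50),(296,101),(285,159),(24,104)])/3.333+[145,185]
for b in (box,H):
    P=ray('top',b,0.042); print(P.round(4).tolist(),[np.linalg.norm(P[i]-P[i-1]).round(4) for i in range(4)],'ctr',P.mean(0).round(4))
    e=(P[1]+P[2]-P[0]-P[3])/2; print(np.degrees(np.arctan2(e[1],e[0])), np.degrees(np.arctan2(*(P[0]-P[1])[[1,0]])))
T=np.array([(461,129)])/3.333+[145,185]
print('tip',ray('top',T,.043),'bush',ray('top',np.array([(371,161)])/3.333+[145,185],.048))
# side: crop2 scale: 160px->533 ; 110->550*2/3=366.7 : 3.333, offset rows 233
S=lambda u,v:(170+u/3.333,150+(v-233.3)/3.333)
print('side tip',ray('side',S(148,506),.043),'bush top',ray('side',S(96,447),.048),'front corners',ray('side',[S(97,409),S(163,410),S(194,289),S(135,288)],.042))
E
```

```text
[[0.4972, 0.2908, 0.042], [0.5572, 0.2791, 0.042], [0.5032, 0.0384, 0.042], [0.4437, 0.0515, 0.042]] [np.float64(0.2453), np.float64(0.0612), np.float64(0.2467), np.float64(0.0609)] ctr [0.5003 0.165  0.042 ]
-11.739066085275788 168.94611583826426
[[0.5494, 0.2773, 0.042], [0.502, 0.0394, 0.042], [0.4491, 0.0493, 0.042], [0.4998, 0.2879, 0.042]] [np.float64(0.0507), np.float64(0.2426), np.float64(0.0538), np.float64(0.2439)] ctr [0.5001 0.1635 0.042 ]
-101.62606166298244 78.73697858543554
tip [[ 0.47598322 -0.11155692  0.043     ]] bush [[ 0.44686984 -0.02894887  0.048     ]]
side tip [[ 0.47790836 -0.11129752  0.043     ]] bush top [[ 0.44921007 -0.03085058  0.048     ]] front corners [[0.4533178  0.04287024 0.042     ]
 [0.50036562 0.03245265 0.042     ]
 [0.54880296 0.27248793 0.042     ]
 [0.49860709 0.28445737 0.042     ]]
```

```bash
cat >> h.py <<'E'
def goal(x,y,z,yaw):
    s=ctrl.observe(); R=Ro.from_euler('xyz',s['tool_rot'],degrees=True)
    d=R.inv().apply(np.array([x,y,z])-s['ee_pos'])*1000; r=(R.inv()*Ro.from_euler('xyz',[180,0,yaw],degrees=True)).as_rotvec()
    print('t',round(s['t'],2),'pos',s['ee_pos'].round(4),s['tool_rot'].round(2),'F',s['ft_force'].round(1),'gap',round(s['finger_gap'],4)); print('J',s['joint_positions'].round(1)); print('row',d.round(1),r.round(4),'dist',np.linalg.norm(d).round(1)); return d,r
E
python3 -c "
from h import *
goal(.4475,-.03,.209,78.5)"
```

```text
t 0.1 pos [ 0.2485 -0.5999  0.2077] [-1.799e+02 -1.000e-02  2.250e+01] F [0.2 0.1 0.3] gap 0.0853
J [ 82.6  28.7 -24.5  88.9  12.6  65.2 -12. ]
row [ 4.020e+02 -4.503e+02 -4.000e-01] [-0.0016 -0.001  -0.9773] dist 603.6
```

>>> drive_tool([
  [30, -34, 0, 0, 0, -0.08],
  [66, -74, 0, 0, 0, -0.16],
  [102, -114, 0, 0, 0, -0.25],
  [138, -155, 0, 0, 0, -0.34],
  [174, -195, 0, 0, 0, -0.42],
  [210, -235, 0, 0, 0, -0.51],
  [246, -276, 0, 0, 0, -0.6],
  [282, -316, 0, 0, 0, -0.69],
  [318, -356, 0, 0, 0, -0.77],
  [354, -397, 0, 0, 0, -0.86],
  [385, -431, 0, 0, 0, -0.94],
  [402, -450, 0, 0, 0, -0.977],
], gripper=1)

```text
t: 1.6
ee_pos: [0.4479, -0.0276, 0.2086]
tool_rot: [-180.0, -0.1, 78.8]
ft_force: [0.2, 0.2, -0.2]
finger_gap: 0.0854
```

```bash
cat >> h.py <<'E'
def wcam():
    s=ctrl.observe(); p=ctrl.camera_params('wrist'); M=np.array(p['mount']); T=np.eye(4); T[:3,:3]=Ro.from_euler('xyz',s['tool_rot'],degrees=True).as_matrix(); T[:3,3]=s['ee_pos']
    K=np.array([[p['fx'],0,p['cx']],[0,p['fy'],p['cy']],[0,0,1]]); return K,T@M
def wsave(f):
    K,W=wcam(); im=save('wrist',f); np.savez('pics/'+f+'.npz',K=K,W=W); return im
def wray(f,uv,z):
    d=np.load('pics/'+f+'.npz'); K,W=d['K'],d['W']; out=[]
    for u,v in np.atleast_2d(uv):
        r=W[:3,:3]@np.linalg.inv(K)@[u,v,1]; out.append(W[:3,3]+r*(z-W[2,3])/r[2])
    return np.array(out)
E
python3 -c "
from h import *
goal(.4475,-.03,.209,78.5)
im=wsave('w1.png'); print(np.load('pics/w1.png.npz')['W'].round(3))"
```

```text
t 1.6 pos [ 0.4479 -0.0276  0.2086] [-1.7996e+02 -1.1000e-01  7.8770e+01] F [ 0.2  0.2 -0.2] gap 0.0854
J [ 50.3  11.7 -55.2 115.7  11.2  58.  -21.6]
row [-2.5  0.1 -0.4] [-0.0007 -0.002   0.0047] dist 2.5
[[ 0.981 -0.185 -0.06   0.463]
 [-0.195 -0.935 -0.296  0.05 ]
 [-0.002  0.302 -0.953  0.374]
 [ 0.     0.     0.     1.   ]]
```

View pics/w1.png

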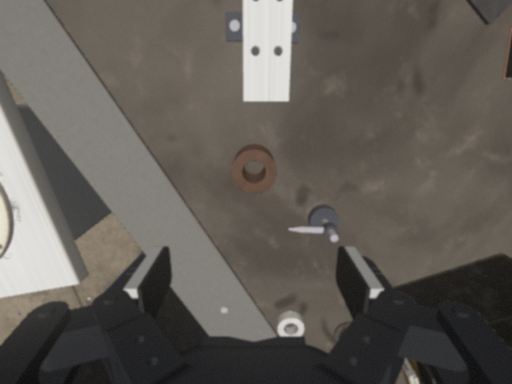

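```bash
python3 - <<'E'
from h import *
f='w1.png'
print('bush',wray(f,(254.5,171.5),.048),'r',wray(f,[(232,171),(277,171)],.048))
print('tip',wray(f,(289,229),.043)); P=wray(f,[(243,101.5),(291,101.5)],.042); print('front',P,np.linalg.norm(P[0]-P[1]))
Q=wray(f,[(243,10),(243,95),(294,10),(291,95)],.042); print([np.degrees(np.arctan2(*(Q[i+1]-Q[i])[[1,0]])) for i in(0,2)])
im=cv2.imread('pics/w1.png'); cv2.imwrite('pics/w1c.png',cv2.resize(im[0:250,215:355],(448,800),interpolation=cv2.INTER_CUBIC)[:600])
E
```

```text
bush [[ 0.4489063  -0.02538756  0.048     ]] r [[ 0.42319652 -0.01968701  0.048     ]
 [ 0.4748408  -0.02991156  0.048     ]]
tip [[ 0.47716161 -0.10822256  0.043     ]]
front [[0.45149892 0.05362453 0.042     ]
 [0.50365887 0.043277   0.042     ]] 0.05317642408954361
[np.float64(-101.84166083478695), np.float64(-101.06838422504796)]
```

>>> drive_tool([
  [0, 0, 30, 0, 0, 0],
  [0, 0, 70, 0, 0, 0],
  [0, 0, 110, 0, 0, 0],
  [0, 0, 150, 0, 0, 0],
  [0, 0, 180, 0, 0, 0],
  [0, 0, 195, 0, 0, 0],
  [0, 0, 198, 0, 0, 0],
  [0, 0, 198, 0, 0, 0],
])

```text
t: 2.65
ee_pos: [0.4497, -0.0242, 0.0116]
tool_rot: [179.9, -0.2, 79.0]
ft_force: [0.7, -0.5, -0.5]
finger_gap: 0.0855
```

>>> drive_tool([
  [0, 0, 0, 0, 0, 0],
  [0, 0, 0, 0, 0, 0],
  [0, 0, 0, 0, 0, 0],
  [0, 0, 0, 0, 0, 0],
  [0, 0, 0, 0, 0, 0],
  [0, 0, 0, 0, 0, 0],
  [0, 0, 0, 0, 0, 0],
], gripper=0.3, force=40)

```text
t: 3.52
ee_pos: [0.4503, -0.0244, 0.0127]
tool_rot: [179.8, -0.2, 78.9]
ft_force: [-3.0, -0.0, 9.9]
finger_gap: 0.0509
```

>>> drive_tool([
  [0, 0, -5, 0, 0, 0],
  [0, 0, -15, 0, 0, 0],
  [0, 0, -35, 0, 0, 0],
  [0, 0, -60, 0, 0, 0],
  [0, 0, -80, 0, 0, 0],
  [0, 0, -80, 0, 0, 0],
])

```text
t: 4.28
ee_pos: [0.4513, -0.0249, 0.0942]
tool_rot: [179.6, -0.2, 78.9]
ft_force: [0.4, 0.1, -2.7]
finger_gap: 0.0507
```

```bash
python3 -c "
from h import *
goal(.622,0,.095,78.9)
wsave('w2.png')"
```

```text
t 4.28 pos [ 0.4513 -0.0249  0.0942] [ 1.7965e+02 -1.6000e-01  7.8930e+01] F [ 0.4  0.1 -2.7] gap 0.0507
J [ 41.6  23.3 -48.8 121.7  24.9  44.8 -34. ]
row [ 57.2 162.8   0.3] [ 0.0062 -0.0027  0.0005] dist 172.5
```

View pics/w2.png

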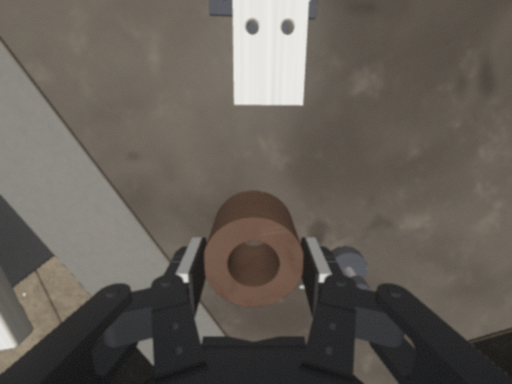

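>>> drive_tool([
  [5, 14, 0, 0, 0, 0],
  [13, 37, 0, 0.001, 0, 0],
  [22, 65, 0, 0.002, 0, 0],
  [32, 93, 0, 0.003, 0, 0],
  [42, 120, 0, 0.004, 0, 0],
  [51, 145, 0, 0.006, -0.002, 0],
  [57, 163, 0, 0.006, -0.003, 0],
  [57, 163, 20, 0.006, -0.003, 0],
  [57, 163, 45, 0.006, -0.003, 0],
  [57, 163, 65, 0.006, -0.003, 0],
  [57, 163, 72, 0.006, -0.003, 0],
  [57, 163, 73, 0.006, -0.003, 0],
])

```text
t: 5.82
ee_pos: [0.6211, -0.0002, 0.0204]
tool_rot: [-179.8, 0.0, 78.9]
ft_force: [-0.4, 0.9, -2.6]
finger_gap: 0.0509
```

```bash
python3 -c "
from h import *
goal(.622,0,.0125,78.9)"
```

```text
t 5.83 pos [ 6.211e-01 -2.000e-04  2.040e-02] [-1.7984e+02  3.0000e-02  7.8920e+01] F [-0.4  0.9 -2.6] gap 0.0509
J [ 25.8  43.8 -39.5  99.6  35.1  49.8 -40.4]
row [0.4 0.8 7.9] [-0.0027  0.0005  0.0004] dist 7.9
```

>>> drive_tool([
  [0, 0, 3, 0, 0, 0],
  [0, 0, 5, 0, 0, 0],
  [0, 0, 7, 0, 0, 0],
  [0, 0, 8, 0, 0, 0],
  [0, 0, 8, 0, 0, 0],
])

```text
t: 6.45
ee_pos: [0.6213, -0.0005, 0.013]
tool_rot: [-179.9, 0.1, 78.9]
ft_force: [-2.0, 0.1, 3.6]
finger_gap: 0.0508
```

>>> drive_tool([
  [0, 0, 0, 0, 0, 0],
  [0, 0, 0, 0, 0, 0],
  [0, 0, 0, 0, 0, 0],
  [0, 0, 0, 0, 0, 0],
  [0, 0, 0, 0, 0, 0],
  [0, 0, 0, 0, 0, 0],
], gripper=1)

```text
t: 7.2
ee_pos: [0.6213, -0.0005, 0.0129]
tool_rot: [-179.9, 0.1, 78.9]
ft_force: [0.1, 0.4, -0.7]
finger_gap: 0.0854
```

>>> drive_tool([
  [0, 0, -10, 0, 0, 0],
  [0, 0, -30, 0, 0, 0],
  [0, 0, -60, 0, 0, 0],
  [0, 0, -95, 0, 0, 0],
  [0, 0, -130, 0, 0, 0],
  [0, 0, -150, 0, 0, 0],
  [0, 0, -150, 0, 0, 0],
])

```text
t: 8.07
ee_pos: [0.6229, -0.0003, 0.1651]
tool_rot: [179.9, 0.0, 78.9]
ft_force: [-0.7, -1.3, -0.1]
finger_gap: 0.0858
```

```bash
python3 -c "
from h import *
goal(.521,.263,.17,78.5)"
```

```text
t 8.07 pos [ 6.229e-01 -3.000e-04  1.651e-01] [1.7992e+02 4.0000e-02 7.8910e+01] F [-0.7 -1.3 -0.1] gap 0.0858
J [ 30.3  33.9 -46.   94.9  26.9  62.8 -34.5]
row [ 238.7 -150.6   -5.3] [0.0014 0.0007 0.0071] dist 282.3
```

>>> drive_tool([
  [20, -13, 0, 0, 0, 0],
  [55, -35, 0, 0, 0, 0.001],
  [95, -60, 0, 0, 0, 0.003],
  [135, -85, 0, 0, 0, 0.005],
  [175, -110, 0, 0, 0, 0.007],
  [210, -132, 0, 0, 0, 0.007],
  [232, -146, 0, 0, 0, 0.007],
  [240, -151, 0, 0, 0, 0.007],
  [240, -151, 0, 0, 0, 0.007],
])

```text
t: 9.2
ee_pos: [0.5198, 0.2648, 0.1639]
tool_rot: [180.0, 0.1, 78.6]
ft_force: [0.6, 0.2, 0.3]
finger_gap: 0.085
```

```bash
python3 -c "
from h import *
goal(.521,.264,.017,78.5)
wsave('w3.png')"
```

```text
t 9.2 pos [0.5198 0.2648 0.1639] [1.7999e+02 9.0000e-02 7.8610e+01] F [0.6 0.2 0.3] gap 0.085
J [  6.8  30.8 -48.7 100.6  26.3  60.7 -62.6]
row [ -0.3   1.3 146.9] [0.0002 0.0015 0.002 ] dist 146.9
```

View pics/w3.png

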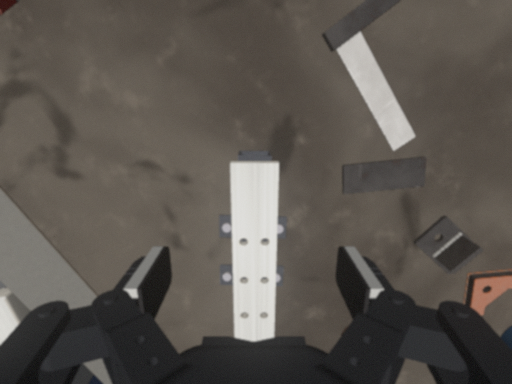

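```bash
python3 - <<'E'
from h import *
P=wray('w3.png',[(230.5,161.5),(279.5,161.5)],.042); print(P,np.linalg.norm(P[0]-P[1]),P.mean(0))
Q=wray('w3.png',[(230.5,165),(234,335),(279.5,165),(275,335)],.042); print([np.degrees(np.arctan2(*(Q[i+1]-Q[i])[[1,0]])) for i in(0,2)])
print('rest rear',wray('w3.png',[(238,153),(272,153)],.032))
E
```

```text
[[0.50048478 0.29050214 0.042     ]
 [0.54950414 0.28064835 0.042     ]] 0.049999952736098544 [0.52499446 0.28557524 0.042     ]
[np.float64(-101.61015768833623), np.float64(-101.25464578847645)]
rest rear [[0.50897652 0.29594047 0.032     ]
 [0.54385155 0.28892914 0.032     ]]
```

>>> drive_tool([
  [2, 0, 20, 0, 0.001, 0],
  [5, 1, 50, 0, 0.001, 0],
  [5.5, 1, 85, 0, 0.0015, 0.001],
  [5.5, 1, 115, 0, 0.0015, 0.001],
  [5.5, 1, 135, 0, 0.0015, 0.001],
  [5.5, 1, 145, 0, 0.0015, 0.001],
  [5.5, 1, 148, 0, 0.0015, 0.001],
  [5.5, 1, 148, 0, 0.0015, 0.001],
])

```text
t: 10.25
ee_pos: [0.5233, 0.2688, 0.0166]
tool_rot: [179.9, -0.0, 78.4]
ft_force: [1.1, 0.6, 1.0]
finger_gap: 0.0851
```

```bash
python3 -c "
from h import *
goal(.522,.270,.016,78.57)"
```

```text
t 10.25 pos [0.5233 0.2688 0.0166] [ 1.7991e+02 -2.0000e-02  7.8440e+01] F [1.1 0.6 1. ] gap 0.0851
J [  0.5  41.9 -40.7 104.8  36.5  47.2 -70.4]
row [ 0.9 -1.5  0.6] [ 0.0016 -0.0003 -0.0023] dist 1.9
```

>>> drive_tool([
  [0.5, -1.5, 0.5, 0.0015, 0, -0.002],
  [0.5, -1.5, 0.5, 0.0015, 0, -0.002],
])

```text
t: 10.5
ee_pos: [0.5223, 0.27, 0.0169]
tool_rot: [179.9, -0.1, 78.6]
ft_force: [0.3, -0.5, 0.6]
finger_gap: 0.0853
```

>>> drive_tool([
  [0, 0, 0, 0, 0, 0],
  [0, 0, 0, 0, 0, 0],
  [0, 0, 0, 0, 0, 0],
  [0, 0, 0, 0, 0, 0],
  [0, 0, 0, 0, 0, 0],
  [0, 0, 0, 0, 0, 0],
  [0, 0, 0, 0, 0, 0],
], gripper=0.2, force=40)

```text
t: 11.38
ee_pos: [0.5228, 0.2726, 0.0197]
tool_rot: [179.8, -0.2, 78.6]
ft_force: [-5.3, -0.2, 18.4]
finger_gap: 0.0171
```

```bash
python3 -c "
from h import *
goal(.522,.270,.016,78.57); wsave('w4.png')"
```

```text
t 11.38 pos [0.5228 0.2726 0.0197] [179.82  -0.23  78.64] F [-5.3 -0.2 18.4] gap 0.0171
J [  0.4  41.7 -41.  104.7  36.3  47.3 -70.4]
row [-2.7 -0.3  3.7] [ 0.0031 -0.004   0.0012] dist 4.6
```

View pics/w4.png

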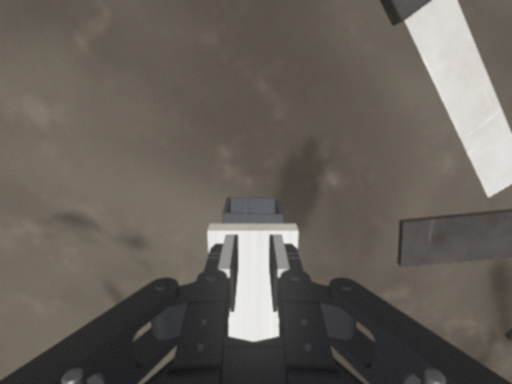

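```bash
python3 - <<'E'
from h import *
K,W=wcam(); print(K[0,0],W[:3,3]); T=Ro.from_euler('xyz',ctrl.observe()['tool_rot'],degrees=True)
o=ctrl.observe()['ee_pos']; iW=np.linalg.inv(W)
def pj(X):
    c=iW@np.r_[X,1]; u=K@c[:3]; return (u[:2]/u[2]).round(0),c[2].round(3)
for d in ([0,-.0085,0],[0,.0085,0],[0,-.0085,-.019],[0,.0085,-.019],[0,-.0085,-.03],[0,.0085,-.03],[0,-.02,-.0]): print(d,pj(o+T.apply(d)))
for P in ([.5005,.2905,.042],[.5495,.2806,.042],[.509,.2959,.032]): print(P,pj(np.array(P)))
print(wray('w4.png',[(207.5,224),(298.5,224)],.042))
save('side','side4.png'); im=cv2.imread('pics/side4.png')[110:270,150:330]; cv2.imwrite('pics/side4c.png',cv2.resize(im,(675,600),interpolation=cv2.INTER_CUBIC))
E
```

```text
285.48586471847005 [0.53720253 0.34951504 0.18559955]
[0, -0.0085, 0] (array([241., 233.]), np.float64(0.182))
[0, 0.0085, 0] (array([268., 233.]), np.float64(0.182))
[0, -0.0085, -0.019] (array([240., 247.]), np.float64(0.164))
[0, 0.0085, -0.019] (array([269., 247.]), np.float64(0.164))
[0, -0.0085, -0.03] (array([239., 257.]), np.float64(0.153))
[0, 0.0085, -0.03] (array([270., 257.]), np.float64(0.153))
[0, -0.02, -0.0] (array([223., 233.]), np.float64(0.182))
[0.5005, 0.2905, 0.042] (array([208., 228.]), np.float64(0.156))
[0.5495, 0.2806, 0.042] (array([299., 228.]), np.float64(0.157))
[0.509, 0.2959, 0.032] (array([223., 210.]), np.float64(0.164))
[[0.50076202 0.29305239 0.042     ]
 [0.54942918 0.28323308 0.042     ]]
```

View pics/side4c.png

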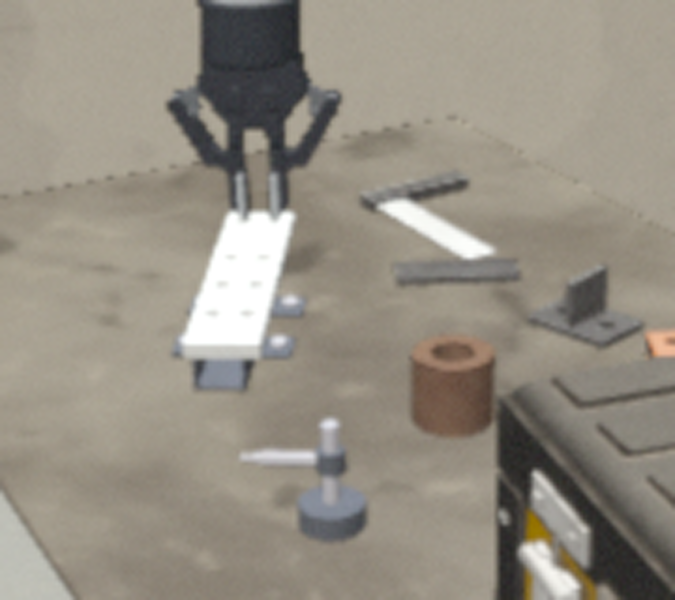

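```bash
python3 - <<'E'
from h import *
s=ctrl.observe(); T=Ro.from_euler('xyz',s['tool_rot'],degrees=True)
print('seen tips (214.8,168.1) (223.3,167.6)')
for d in (0,-.01,-.02,-.03): print(d,proj('side',[s['ee_pos']+T.apply([0,y,d]) for y in(-.0085,.0085)]).round(1).tolist())
E
```

```text
seen tips (214.8,168.1) (223.3,167.6)
0 [[216.6, 174.5], [222.5, 174.5]]
-0.01 [[216.5, 171.3], [222.3, 171.3]]
-0.02 [[216.3, 168.1], [222.2, 168.1]]
-0.03 [[216.1, 164.8], [222.0, 164.8]]
```

>>> drive_tool([
  [0, 0, -3, 0, 0, 0],
  [0, 0, -10, 0, 0, 0],
  [0, 0, -20, 0, 0, 0],
  [0, 0, -25, 0, 0, 0],
])

```text
t: 11.98
ee_pos: [0.5231, 0.2725, 0.0454]
tool_rot: [179.8, -0.3, 78.6]
ft_force: [0.2, -0.2, -0.7]
finger_gap: 0.0173
```

>>> drive_tool([
  [0, 0, 0, 0, 0, 0],
  [0, 0, 0, 0, 0, 0],
  [0, 0, 0, 0, 0, 0],
  [0, 0, 0, 0, 0, 0],
  [0, 0, 0, 0, 0, 0],
  [0, 0, 0, 0, 0, 0],
  [0, 0, 0, 0, 0, 0],
], gripper=1)

```text
t: 12.85
ee_pos: [0.5231, 0.2726, 0.0454]
tool_rot: [179.8, -0.3, 78.6]
ft_force: [0.2, -0.3, -0.4]
finger_gap: 0.0852
```

```bash
python3 - <<'E'
from h import *
goal(.5235,.273,0,78.57); a=wsave('w5.png'); b=save('side','side5.png')
s=ctrl.observe(); T=Ro.from_euler('xyz',s['tool_rot'],degrees=True)
for d in (0,-.013,-.025,-.035): print(d,proj('side',[s['ee_pos']+T.apply([0,y,d]) for y in(-.043,.043)]).round(1).tolist())
im=np.hstack([cv2.resize(b[100:220,170:270],(500,600),interpolation=cv2.INTER_CUBIC),np.vstack([cv2.resize(a[150:384,100:400],(300,234)),np.zeros((366,300,3),np.uint8)])]); cv2.imwrite('pics/j5.png',im[:,:,::-1])
E
```

```text
t 12.85 pos [0.5231 0.2726 0.0454] [179.79  -0.25  78.62] F [ 0.2 -0.3 -0.4] gap 0.0852
J [  1.5  39.7 -42.5 104.2  34.5  49.5 -69. ]
row [ 0.3  0.1 45.4] [ 0.0037 -0.0044  0.0009] dist 45.4
0 [[204.4, 166.2], [234.2, 166.2]]
-0.013 [[204.1, 161.9], [234.0, 162.0]]
-0.025 [[203.9, 158.0], [233.9, 158.0]]
-0.035 [[203.7, 154.7], [233.8, 154.7]]
```

View pics/j5.png

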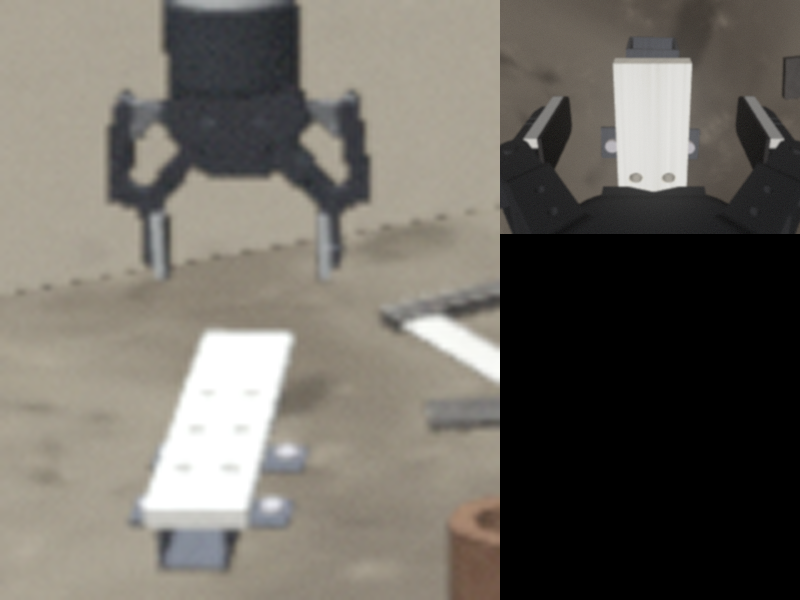

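```bash
python3 - <<'E'
from h import *
P=wray('w5.png',[(213,209),(292,209)],.042); print(P,P.mean(0)); 
Q=wray('w5.png',[(213.5,215),(218,335),(291.5,215),(288,335)],.042); print([np.degrees(np.arctan2(*(Q[i+1]-Q[i])[[1,0]])) for i in(0,2)])
c=P.mean(0); e=np.array([np.cos(np.radians(-101.45)),np.sin(np.radians(-101.45)),0]); g=c+.016*e; print('grip',g)
goal(g[0],g[1],-.004,78.55)
E
```

```text
[[0.50042113 0.29222925 0.042     ]
 [0.54939643 0.28232982 0.042     ]] [0.52490878 0.28727953 0.042     ]
[np.float64(-101.7594103609269), np.float64(-100.6220604130127)]
grip [0.52173258 0.27159796 0.042     ]
t 12.95 pos [0.5231 0.2725 0.0454] [179.79  -0.25  78.63] F [-0.5 -1.  -0.2] gap 0.0854
J [  1.5  39.6 -42.5 104.2  34.5  49.5 -69. ]
row [-1.4 -1.3 49.4] [ 0.0037 -0.0044  0.0013] dist 49.4
```

>>> drive_tool([
  [-1, -1.2, 10, 0.002, -0.003, 0],
  [-1.2, -1.2, 25, 0.0037, -0.0044, 0.001],
  [-1.2, -1.2, 38, 0.0037, -0.0044, 0.001],
  [-1.2, -1.2, 46, 0.0037, -0.0044, 0.001],
  [-1.2, -1.2, 49, 0.0037, -0.0044, 0.001],
  [-1.2, -1.2, 49, 0.0037, -0.0044, 0.001],
])

```text
t: 13.7
ee_pos: [0.5219, 0.2719, -0.0037]
tool_rot: [-180.0, -0.0, 78.6]
ft_force: [-0.3, -0.1, -0.4]
finger_gap: 0.0854
```

>>> drive_tool([
  [0, 0, 0, 0, 0, 0],
  [0, 0, 0, 0, 0, 0],
  [0, 0, 0, 0, 0, 0],
  [0, 0, 0, 0, 0, 0],
  [0, 0, 0, 0, 0, 0],
  [0, 0, 0, 0, 0, 0],
], gripper=0.45, force=40)

```text
t: 14.45
ee_pos: [0.5223, 0.2721, -0.0031]
tool_rot: [180.0, -0.0, 78.6]
ft_force: [-1.3, -1.0, 5.3]
finger_gap: 0.0491
```

```bash
python3 - <<'E'
from h import *
goal(.5217,.2716,-.004,78.55)
E
```

```text
t 14.45 pos [ 0.5223  0.2721 -0.0031] [ 1.7997e+02 -2.0000e-02  7.8560e+01] F [-1.3 -1.   5.3] gap 0.0491
J [ -0.7  43.5 -39.5 104.9  37.9  45.6 -71.6]
row [-0.6 -0.5  0.9] [ 0.0006 -0.0004  0.0002] dist 1.2
```

>>> drive_tool([
  [0, 0, 0, 0, 0, 0],
  [-2, 0, 0, 0, 0, 0],
  [-8, 0, 0, 0, 0, 0],
  [-16, 0, 0, 0, 0, 0],
  [-25, 0, 0, 0, 0, 0],
  [-34, 0, 0, 0, 0, 0],
  [-43, 0, 0, 0, 0, 0],
  [-52, 0, 0, 0, 0, 0],
  [-60, 0, 0, 0, 0, 0],
  [-66, 0, 0, 0, 0, 0],
  [-70, 0, 0, 0, 0, 0],
  [-70, 0, 0, 0, 0, 0],
], force=70)

```text
t: 15.95
ee_pos: [0.5085, 0.2029, -0.0029]
tool_rot: [180.0, 0.0, 78.5]
ft_force: [-0.8, 2.0, 5.6]
finger_gap: 0.0484
```

```bash
python3 - <<'E'
from h import *
e=np.array([np.cos(np.radians(-101.45)),np.sin(np.radians(-101.45)),0]); g=np.array([.5219,.2719,-.0035])+e*.142
goal(*g,78.56)
E
```

```text
t 15.95 pos [ 0.5085  0.2029 -0.0029] [1.7995e+02 1.0000e-02 7.8550e+01] F [-0.8  2.   5.6] gap 0.0484
J [  6.3  40.6 -39.8 110.8  38.1  42.5 -67.5]
row [-71.8  -0.5   0.6] [ 0.0008  0.0001 -0.0002] dist 71.8
```

>>> drive_tool([
  [-3, 0, 0, 0, 0, 0],
  [-9, 0, 0, 0, 0, 0],
  [-17, 0, 0, 0, 0, 0],
  [-26, 0, 0, 0, 0, 0],
  [-35, -0.3, 0, 0, 0, 0],
  [-44, -0.3, 0, 0, 0, 0],
  [-52, -0.5, 0, 0, 0, 0],
  [-60, -0.5, 0, 0, 0, 0],
  [-66, -0.5, 0, 0, 0, 0],
  [-70, -0.5, 0, 0, 0, 0],
  [-70, -0.5, 0, 0, 0, 0],
])

```text
t: 17.32
ee_pos: [0.494, 0.1335, -0.003]
tool_rot: [180.0, 0.1, 78.5]
ft_force: [-0.2, 2.2, 7.0]
finger_gap: 0.0483
```

```bash
python3 - <<'E'
from h import *
goal(.5,.14,-.003,78.56)
a=save('top','top6.png'); b=save('side','side6.png')
im=np.hstack([cv2.resize(a[200:260,210:310],(500,300),interpolation=cv2.INTER_CUBIC)]); 
c=cv2.resize(b[160:230,190:270],(343,300),interpolation=cv2.INTER_CUBIC)
cv2.imwrite('pics/j6.png',np.vstack([im,np.hstack([c,np.zeros((300,157,3),np.uint8)])])[:,:,::-1])
E
```

```text
t 17.32 pos [ 0.494   0.1335 -0.003 ] [1.7996e+02 7.0000e-02 7.8520e+01] F [-0.2  2.2  7. ] gap 0.0483
J [ 13.8  38.  -40.  115.8  38.3  39.9 -62.3]
row [7.5 4.6 0. ] [ 0.0007  0.0012 -0.0007] dist 8.9
```

View pics/j6.png

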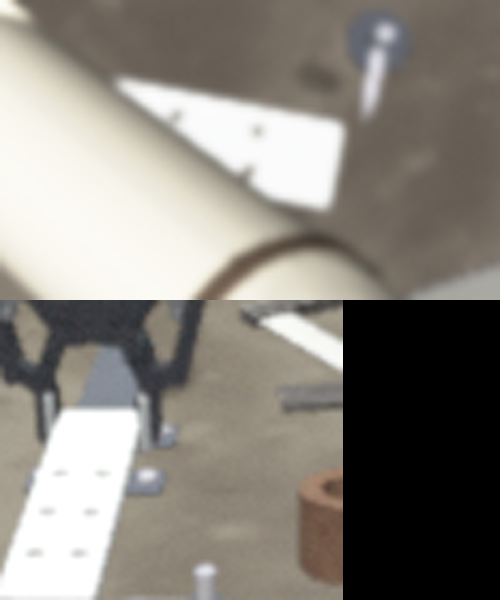

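```bash
cat > e.py <<'E'
from h import *
import sys
from scipy.ndimage import map_coordinates
e=np.array([np.cos(np.radians(-101.45)),np.sin(np.radians(-101.45)),0]); n=np.array([-e[1],e[0],0])
# origin: nominal tip
O=np.array([.477,-.1105,0]); s=np.arange(-.06,.04,.0005)
def prof(cam,img,lat,z):
    X=O+np.outer(s,e)+n*lat; X[:,2]=z; uv=proj(cam,X); return map_coordinates(img.astype(float),[uv[:,1],uv[:,0]],order=1)
def run(cam,f):
    g=cv2.imread('pics/'+f,0)
    print(cam)
    for lat in (-.055,-.045,-.035,-.025,-.02):
        p=prof(cam,g,lat,.042); k=np.argmin(np.gradient(np.convolve(p,np.ones(5)/5,'same'))[5:-5])+5
        hi,lo=p[max(0,k-16):k-10].mean(),p[k+10:k+16].mean(); w=p[k-16:k+16]; h=(hi+lo)/2
        j=np.where((w[:-1]>=h)&(w[1:]<h))[0]; print(' edge lat %.0f: s=%.1f mm (hi %.0f lo %.0f)'%(lat*1e3,(s[k-16+j[0]]*1e3 if len(j) else np.nan),hi,lo))
    for lat in (.002,.006,.01,.014,.018,.024,.03):
        p=prof(cam,g,lat,.045); q=np.clip(p-np.median(p[60:])-25,0,None); q[:90]=0; q[160:]=0
        print(' rod lat %.0f: s=%.1f peak %.0f'%(lat*1e3,(q*s).sum()/max(q.sum(),1e-9)*1e3,p[90:160].max()))
run('top',sys.argv[1]); run('side',sys.argv[2])
E
python3 e.py top6.png side6.png; python3 - <<'E'
from h import *
from e import e,n,O
E
```

```text
top
 edge lat -55: s=-13.0 mm (hi 236 lo 113)
 edge lat -45: s=-12.0 mm (hi 248 lo 106)
 edge lat -35: s=-11.5 mm (hi 244 lo 101)
 edge lat -25: s=-12.0 mm (hi 248 lo 104)
 edge lat -20: s=-12.5 mm (hi 250 lo 110)
 rod lat 2: s=-1.6 peak 139
 rod lat 6: s=-1.2 peak 168
 rod lat 10: s=-1.2 peak 191
 rod lat 14: s=-1.2 peak 203
 rod lat 18: s=-1.4 peak 214
 rod lat 24: s=-1.4 peak 213
 rod lat 30: s=-0.8 peak 210
side
 edge lat -55: s=-14.0 mm (hi 253 lo 201)
 edge lat -45: s=-11.5 mm (hi 254 lo 202)
 edge lat -35: s=-11.5 mm (hi 253 lo 199)
 edge lat -25: s=-11.5 mm (hi 252 lo 197)
 edge lat -20: s=-11.5 mm (hi 253 lo 199)
 rod lat 2: s=1.6 peak 191
 rod lat 6: s=1.5 peak 199
 rod lat 10: s=1.0 peak 215
 rod lat 14: s=0.2 peak 214
 rod lat 18: s=0.2 peak 216
 rod lat 24: s=0.9 peak 216
 rod lat 30: s=0.7 peak 220Traceback (most recent call last):
  File "<stdin>", line 2, in <module>
  File "e.py", line 19, in <module>
    run('top',sys.argv[1]); run('side',sys.argv[2])
              ~~~~~~~~^^^
IndexError: list index out of range
```

```bash
cat > bl.py <<'E'
from h import *
from scipy.ndimage import map_coordinates
e=np.array([np.cos(np.radians(-101.45)),np.sin(np.radians(-101.45)),0]); n=np.array([-e[1],e[0],0])
def width(cam,f,C,d,L,perp,offs):
    g=cv2.imread('pics/'+f,0).astype(float); s=np.arange(-L,L,.0005); r=[]
    for o in offs:
        X=C+np.outer(s,d)+perp*o; X[:,2]=.042; uv=proj(cam,X); p=map_coordinates(g,[uv[:,1],uv[:,0]],order=1)
        h=(p[len(p)//2-40:len(p)//2+40].max()+np.median(np.r_[p[:20],p[-20:]]))/2; k=np.where(p>h)[0]; r.append((s[k[0]]*1e3,s[k[-1]]*1e3,(s[k[-1]]-s[k[0]])*1e3))
    return np.round(r,1)
C=np.array([.5,.1645,0])
print('length\n',width('top','top0.png',C,e,.15,n,(-.018,0,.018))); print('width\n',width('top','top0.png',C,n,.036,e,(-.1,-.085,.09,.1)))
print('side length\n',width('side','side0.png',C,e,.15,n,(-.018,0,.018)))
E
python3 bl.py; sed -i 's/^run(/if __name__=="__main__": run(/' e.py
```

```text
length
 [[-122.5  121.   243.5]
 [-123.   121.   244. ]
 [-122.5  121.   243.5]]
width
 [[-27.   26.   53. ]
 [-27.   27.   54. ]
 [-26.5  27.   53.5]
 [-26.5  27.   53.5]]
side length
 [[-122.5  129.   251.5]
 [-121.   132.   253. ]
 [-122.   133.   255. ]]
```

>>> drive_tool([
  [-2, 0, 0, 0, 0, 0],
  [-5, 0, 0, 0, 0, 0],
  [-8, 0, 0, 0, 0, 0],
  [-10, 0, 0, 0, 0, 0],
  [-10, 0, 0, 0, 0, 0],
])

```text
t: 18.05
ee_pos: [0.4918, 0.1232, -0.003]
tool_rot: [180.0, 0.1, 78.5]
ft_force: [0.3, 4.5, 3.9]
finger_gap: 0.0487
```

```bash
python3 - <<'E'
from h import *
goal(.492,.1235,-.003,78.56)
save('top','top7.png'); save('side','side7.png')
E
python3 e.py top7.png side7.png
```

```text
t 18.05 pos [ 0.4918  0.1232 -0.003 ] [1.7997e+02 1.1000e-01 7.8500e+01] F [0.3 4.5 3.9] gap 0.0487
J [ 15.   37.7 -40.  116.4  38.3  39.6 -61.4]
row [0.3 0.1 0. ] [ 0.0005  0.002  -0.001 ] dist 0.3
top
 edge lat -55: s=-2.0 mm (hi 233 lo 108)
 edge lat -45: s=-1.5 mm (hi 249 lo 110)
 edge lat -35: s=-1.5 mm (hi 246 lo 105)
 edge lat -25: s=-2.0 mm (hi 249 lo 107)
 edge lat -20: s=-1.5 mm (hi 246 lo 100)
 rod lat 2: s=-1.6 peak 139
 rod lat 6: s=-1.2 peak 168
 rod lat 10: s=-1.2 peak 191
 rod lat 14: s=-1.2 peak 203
 rod lat 18: s=-1.4 peak 214
 rod lat 24: s=-1.4 peak 213
 rod lat 30: s=-0.8 peak 210
side
 edge lat -55: s=-2.0 mm (hi 254 lo 190)
 edge lat -45: s=15.5 mm (hi 197 lo 135)
 edge lat -35: s=-2.0 mm (hi 254 lo 198)
 edge lat -25: s=-2.0 mm (hi 254 lo 198)
 edge lat -20: s=-2.0 mm (hi 254 lo 199)
 rod lat 2: s=1.5 peak 193
 rod lat 6: s=1.5 peak 201
 rod lat 10: s=0.9 peak 217
 rod lat 14: s=0.2 peak 215
 rod lat 18: s=0.3 peak 216
 rod lat 24: s=0.9 peak 217
 rod lat 30: s=0.7 peak 220
```

>>> drive_tool([
  [-1, 0, 0, 0, 0, 0],
  [-2, 0, 0, 0, 0.001, 0.001],
  [-2, 0, 0, 0, 0.001, 0.001],
  [-2, 0, 0, 0, 0.001, 0.001],
])

```text
t: 18.65
ee_pos: [0.4915, 0.1211, -0.0029]
tool_rot: [180.0, 0.1, 78.4]
ft_force: [0.5, 3.6, 5.1]
finger_gap: 0.0482
```

```bash
python3 - <<'E'
from h import *
from e import e,n,O
goal(.492,.1235,-.003,78.56)
a=save('top','top8.png'); b=save('side','side8.png')
c=lambda p,n:proj(n,[p])[0]
for z in (.043,): print('tip px top',c(O*[1,1,0]+[0,0,z],'top'),'side',c(O+[0,0,z],'side'))
A=cv2.resize(a[205:255,235:305],(560,400),interpolation=cv2.INTER_CUBIC); B=cv2.resize(b[175:255,180:260],(400,400),interpolation=cv2.INTER_CUBIC)
A=cv2.resize(A,(400,286)); B=cv2.resize(b[150:270,150:270],(400,400),interpolation=cv2.INTER_CUBIC)
im=np.hstack([np.vstack([A,np.zeros((114,400,3),np.uint8)]),B]); cv2.imwrite('pics/j8.png',im[:,:,::-1])
E
python3 e.py top8.png side8.png | egrep 'top|side|edge'
```

```text
t 18.65 pos [ 0.4915  0.1211 -0.0029] [1.7997e+02 8.0000e-02 7.8440e+01] F [0.5 3.6 5.1] gap 0.0482
J [ 15.3  37.6 -40.  116.6  38.3  39.5 -61.2]
row [2.4 0.1 0.1] [ 0.0006  0.0013 -0.0021] dist 2.4
tip px top [282.96314951 223.37060089] side [213.94824072 231.6770231 ]
top
 edge lat -55: s=0.0 mm (hi 237 lo 110)
 edge lat -45: s=0.5 mm (hi 248 lo 106)
 edge lat -35: s=0.5 mm (hi 244 lo 104)
 edge lat -25: s=0.5 mm (hi 248 lo 104)
 edge lat -20: s=1.0 mm (hi 245 lo 100)
side
 edge lat -55: s=2.0 mm (hi 245 lo 178)
 edge lat -45: s=16.5 mm (hi 199 lo 142)
 edge lat -35: s=18.0 mm (hi 190 lo 138)
 edge lat -25: s=19.0 mm (hi 194 lo 143)
 edge lat -20: s=nan mm (hi 253 lo 228)
```

View pics/j8.png

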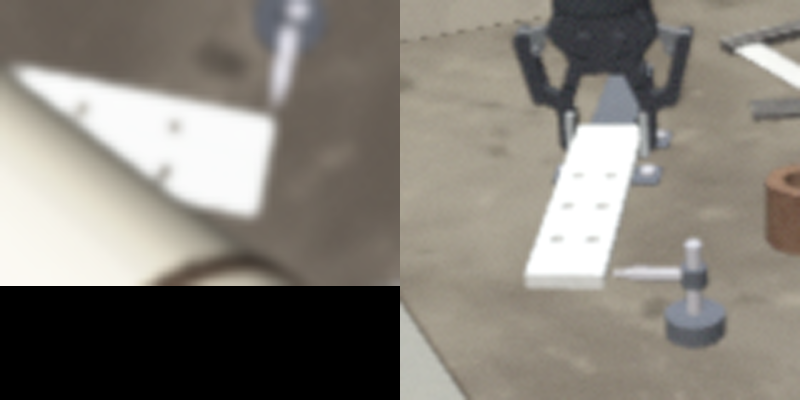

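```bash
python3 - <<'E'
from e import *
g=cv2.imread('pics/side8.png',0).astype(float)
col=lambda c,r0,r1: g[r0:r1,c].astype(int).tolist()
t=proj('side',[O+n*.01+[0,0,.043]])[0]; print('rod@10mm px',t)
c=int(round(t[0]))
for cc in (c,c+4,c+8): print('rod col',cc,col(cc,224,240))
f=proj('side',[O-n*.03+[0,0,.042]])[0]; print('front@-30 px',f); cc=int(round(f[0]))
for k in (cc-6,cc,cc+6): print('plate col',k,col(k,224,242))
# predicted rows per z and s
for nm,lat,zs in (('rod',.01,(.039,.043,.047)),('front',-.03,(.032,.042))):
    for z in zs: print(nm,z,[proj('side',[O+n*lat+e*s_+[0,0,z]])[0].round(2).tolist() for s_ in (-.003,0,.003)])
E
```

```text
rod@10mm px [218.62069644 231.72155636]
rod col 219 [137, 141, 139, 137, 136, 144, 184, 216, 189, 166, 149, 150, 151, 151, 151, 151]
rod col 223 [133, 133, 133, 133, 134, 155, 198, 218, 196, 167, 141, 144, 146, 149, 152, 148]
rod col 227 [132, 136, 133, 132, 131, 147, 188, 218, 195, 170, 135, 144, 146, 145, 143, 134]
front@-30 px [199.97880113 231.95489508]
plate col 194 [255, 255, 255, 255, 255, 255, 255, 254, 231, 204, 201, 194, 166, 141, 135, 136, 138, 137]
plate col 200 [255, 255, 255, 255, 255, 255, 255, 253, 228, 202, 199, 195, 174, 149, 142, 141, 140, 142]
plate col 206 [255, 255, 255, 255, 255, 255, 255, 255, 230, 206, 200, 196, 181, 155, 150, 147, 148, 148]
rod 0.039 [[218.86, 232.68], [218.7, 233.37], [218.55, 234.05]]
rod 0.043 [[218.78, 231.04], [218.62, 231.72], [218.46, 232.4]]
rod 0.047 [[218.7, 229.4], [218.54, 230.07], [218.38, 230.75]]
front 0.032 [[200.46, 235.36], [200.26, 236.05], [200.05, 236.74]]
front 0.042 [[200.18, 231.28], [199.98, 231.95], [199.77, 232.64]]
```

```bash
python3 -c "
from h import *
s=ctrl.observe(); print(s['t'],s['ee_pos'],s['ft_force'],s['finger_gap']); print(ctrl.job_done())"
```

```text
18.75 [ 0.49145355  0.12112055 -0.00295123] [0.7629814  2.97111927 5.794866  ] 0.048645578943729124
the job is handed in; nothing more can be done
None
```

The bush is clear of the plate's line, and the plate is out to the pointer with its tail still held. I handed the job in at 18.75 s.

- **Bush:** I lifted it, set it upright at about (0.62, 0.00), roughly 15 cm off the plate's line on the far side, and let go. Later side pictures show it still standing there.
- **First grip on the plate:** this failed. The fingers really end about 20 mm short of the stated tool point, so they closed on top of the plate with about 18 N. That probably pushed the plate back about 2 mm. I opened, went lower and gripped it properly by the tail.
- **Slide:** I pushed the plate outward about 154 mm along the rest, with the arm pressing down about 4 to 7 N.
- **Front end against the pointer:**
  - The top camera shows it level, after allowing for the plate's edges looking about 1.8 mm too wide on each side.
  - The side camera puts the front end about 1.5 mm past the tip. The two disagree by that much and I made no further correction.
- **Straightness and grip:** the front edge looks straight across to within about 1 mm, and the plate looks flat. The grip was set to 70 N with the fingers 48.6 mm apart.
- **Other things on the bench:** I did not go near the bystanders. Those in the last crop looked undisturbed, but I did not measure them again.

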